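# Sort two pipe fittings through a two-way return chute

### The arm

A 6-joint arm with a two-finger parallel gripper is mounted at the origin on the work surface. World frame = base frame: x ahead of the robot, y to its left, z up, the work surface at z = 0. Lengths are in m, angles in rad, forces in N, time in s.
With the tool pointing down it reaches from about 0.3 to 0.875 m from the base axis. Payload 6.4 kg.
Tool frame: the origin (TCP) lies at the very end of the fingers, on their centre line; the grasp point (between the pads) lies 19 mm behind it; z points along the fingers, y is the line along which they close (so a half turn about z gives the same grasp; the last joint's range is limited). The gripper opens to 85 mm and grips with 20 to 120 N. Pads are 22 mm wide; open, the fingers measure 114 mm over their backs; the gripper's body (76 mm by 85 mm) begins 54 mm behind the grasp point. The pads swing forward as they close: fully open they stand 13 mm farther back than shut.
Start: joints at [-1.428, 0.181, 1.607, -0, 1.354, -0.206], TCP at [0.197, -0.54, 0.231] pointing down, gripper open.
Joint ranges: [-2.99, 2.99], [-0.89, 2.07], [0.3, 2.58], [-1.14, 4.28], [0, 2.63], [-3.12, 3.12]. Speed limits (rad/s): [2.57, 2.57, 3.01, 3.14, 3.14, 3.14].

### API

Orientations are given as a unit quaternion [w, x, y, z].
In Python, from bench import ctrl, cams, hand_in gives the robot as it stands (ctrl), with the cameras (cams) and the job as plain functions.
- The arm moves only by the tool jog_arm, called after "Call:" in YAML: its name, and indented under it one key for each argument. Schema: {"type":"object","properties":{"moves":{"type":"array","items":{"type":"array","items":{"type":"array","items":{"type":"number"},"minItems":7,"maxItems":7},"minItems":1,"maxItems":10},"minItems":1,"maxItems":1},"only":{"type":"string"},"quiet":{"type":"boolean"},"lines":{"type":"string"}},"required":["moves"],"additionalProperties":false}. moves is a list that holds a single list of rows (three levels of brackets), with 1 to 10 rows, each of 7 numbers: dx, dy, dz in shares of 0.8 m (1.0 is 0.8 m), then a rotation vector rx, ry, rz in normalised numbers (1 is pi rad), then the opening from 0.0 (shut) to 1.0 (fully open); each row is the pose to reach, as a shift and turn from the pose commanded when the call began, along the tool's axes at that moment; what a row does not reach only later rows make up. A row lasts 1/8 s, in which the tool goes at most 0.0625 m and 0.188 rad, less where a joint would pass 70% of its speed; a pose out of reach is approached as far as the arm can. The fingers move at their own pace and stop on an object; the grip force is fixed at half the most. Time passes only in rows, so rows that do not move let the fingers close. The tool returns the time, the measured TCP pose, the force, the opening and the grip force at its end. only (a regular expression) keeps the lines of the reply that match it, lines (a string "A,B") keeps lines A to B, and quiet returns only ok. A shift or turn number past 1, either way, is cut back to 1. Input that does not fit is refused with a message, and nothing moves.
- ctrl.get_obs(): the state, without advancing time (a new reading comes with each control period).
- cams.camera(name): name is "scene" or "top" or "wrist"; returns the picture (420x560x3 uint8, blue, green, red); there is no depth.
- cams.camera_params(name): a dict with "fovy" (degrees; the focal length in pixels is half the picture's height over the tangent of half this angle, whatever the lens; pixels are square), "cx", "cy" (the principal point, pixels), "dist" ([k1, k2, p1, p2, k3] as OpenCV has them; the pictures are not rectified), "view" (4x4, takes a point from world to camera coordinates). Camera axes: x right, y up, looking along -z (the intrinsics and any distortion apply to the point x, -y, -z); pixel columns grow to the right and rows downward; lengths in m; the calibration is good to about 2 mm. A picture is of the moment at which its call begins: read the wrist's pose just before it. camera_params takes no time and is no camera call; for the wrist camera it gives the pose at the moment of the call.
- hand_in(): hands the job in; it is judged then, once.
The state is a dict: "time_s": time; "q": joint angles; "dq": joint speeds; "joint_efforts": joint torques, N m; "eef_pos": TCP position; "eef_rot": TCP orientation; "wrist_force": force on the tool from outside, world axes, zero at the start; "torque": the same for the moment, N m; "opening": opening from 0.0 (shut) to 1.0 (fully open); "grasp_force": force on a finger pad.
Only numpy, scipy, OpenCV 4.12 (cv2) and the standard library are available. Lean on these libraries where they do the work, as an engineer would, in place of code of your own. Each camera call takes 0.05 s, during which the arm holds its last target. There are 200 camera calls.

### The job

Return two grey pipe fittings through the two-way chute: the one with flanged ends, waiting on the feed saddle, must end up in the second bin (lever swung right over towards the loading deck), and the plain smooth one from the pocket tray in the first bin, next to the deck (lever swung right over away from the deck). A fitting is fed in lengthwise under the guard by its tail end and rolls in when let go on the deck; the plain one can only be lifted from the tray by its middle, so it needs a change of grip, for which the saddle serves once it is free. Leave the collared pipe, the glassware and the other things where they are.

Things in the scene. Friction and masses are not known exactly. Their poses are not given: they have to be found in the camera images.
- plain_pipe: Plain grey plastic pipe fitting: smooth round bar, 28 mm diameter, 160 mm long, dark bore ends, about 90 g. Origin on its axis at mid length; x along its axis. Starts lying in one of the two tray pockets, its axis 30 mm above the table.
- flanged_pipe: The same grey pipe (28 mm diameter, 160 mm long over all, about 110 g) with a flange, 36 mm diameter and 10 mm thick, at each end. Origin on its axis at mid length; x along its axis. Starts lying on the feed saddle, along the chute's x, its middle within 10 mm of the saddle point.
- tray: Fixed tray, steel base 184 x 166 x 8 mm, two white pockets along its x at y = -45 and 45 mm; the plain fitting lies in either, the collared one in the other. Origin: centre of its underside. Pocket walls stand 46 mm apart, 50 mm above the table, leaving no room for fingers; only the middle 50 mm of each pocket (25 mm either side of its centre) has none: grip there, across the pipe.
- chute: Fixed two-way chute, white and bare metal with clear guards, 190 x 275 mm, 162 mm tall. Origin on the table under the middle of its loading deck. x: the way fittings are fed in (away from the robot); y: the way they roll (to its left). The deck (x -92 to 92, y -55 to 65 mm) falls 12 degrees to +y; behind it a 124 mm high wall. A fitting let go on it rolls off to +y.
- guard_edge (a point): Middle of the near edge of the clear guard over the loading deck, at its underside (157 mm above the table), 34 mm nearer the robot than the load point. The guard (top 162 mm) covers all the deck beyond this edge; so slide a fitting in lengthwise under it, with the fingers only on the tail end on the robot's side of the edge. That side of the deck is open. Axes as the chute's.
- load_point (a point): Point on the loading deck's surface, at its centre, where the middle of a fitting should come, axis along the chute's x: 100 mm above the table. Beyond y = 65 mm from here the way is closed in by end walls with inner faces at x = -90 and 90 mm and a clear roof, so the middle must be within 10 mm in x or the fitting catches on a wall. Axes as the chute's.
- saddle (a point): Feed saddle: two low steel Vs 125 mm in front of the load point, in line with it. This point: mid axis of a fitting whose pipe rests in them along the chute's x, 120 mm above the table. Vs 10 mm long, centred 30 mm either side, 45 mm wide, tops 117 mm above the table; free between and beside them. The tail overhangs on the robot's side. Lift 8 mm for a flange to pass over. Axes as the chute's.
- gate (a joint): Gate angle, rad, 0 to 1.0; stays where left (friction 0.18 N m, 2 N at the knob). 0: flap down, bridging the opening beyond the deck, lever leaning 0.2 rad towards the deck: fittings roll over into the second bin. 1.0: flap raised, lever leaning 0.8 rad away from the deck (chute +y): fittings fall into the first bin. In between they may jam. Starts near the middle.
- lever_knob (a point): Centre of the grip of the green lever knob on the robot's side of the chute: round bar, 22 mm thick, 32 mm long, level along the chute's x; pinch it from above. It is 124 mm nearer the robot than the hinge point and circles the hinge axis at 100 mm: in chute axes y = hinge y + 100 sin(g - 0.2), z = hinge z + 100 cos(g - 0.2) mm for gate angle g.
- gate_hinge (a point): Point on the hinge axis of gate and lever (along the chute's x), at the chute's mid width, 125 mm in +y from the load point, 72 mm above the table. Axes as the chute's.
- first_bin (a point): Centre of the first bin's floor, the one next to the loading deck, under the gate; inside 58 mm along y, 180 mm along x, floor 6 mm above the table. Axes as the chute's.
- second_bin (a point): Centre of the second bin's floor, beyond the gate's hinge, farther from the deck; inside 81 mm along y, 180 mm along x, floor 6 mm above the table. Axes as the chute's.
- collar_pipe: Bystander, leave it alone: a third grey pipe, 28 mm diameter, 160 mm long, with one thick collar (38 mm diameter, 40 mm long) round its middle; it stays in the other tray pocket. Origin on its axis at mid length.
- flask: Bystander, leave it alone: conical glass flask, 86 mm wide, 130 mm tall. Origin at its underside.
- mortar: Bystander, leave it alone: white porcelain bowl, 110 mm wide, 55 mm tall. Origin at its underside.
- wash_bottle: Bystander, leave it alone: white plastic bottle, 60 mm wide, 150 mm tall. Origin at its underside.
- beaker: Bystander, leave it alone: glass beaker, 70 mm wide, 85 mm tall. Origin at its underside.
- stopper: Bystander, leave it alone: greenish glass stopper, 40 mm wide, 40 mm tall. Origin at its underside.
- boss_clamp: Bystander, leave it alone: dark steel clamp block with a thumbscrew, 83 x 28 x 30 mm. Origin at its underside.
- spatula: Bystander, leave it alone: steel spatula lying flat, 170 mm long. Origin under it.

How it is judged:
By the outcome, as a careful person would: the job done as asked, in the order asked, and still so for the second after the job is handed in, with the robot touching nothing.
It also fails if it takes over 72 s, if anything falls off the work surface, if the arm or the gripper's body presses on something with over 40 N, if the wrist force passes 120 N, or if a joint passes its speed limit or range.

## Working session

There is one attempt and no reset: what is moved stays moved. The work goes in short steps, Python scripts to look and compute and a tool call to move; the robot and the scene stay as the last step left them, time stands still between calls to the robot, and variables do not carry over. Pictures are saved under pics/ and viewed, at most 10 in all, crops included, and the job is handed in when it is done.

```bash
ls; mkdir -p pics
```

Run:
```python
from bench import ctrl, cams, hand_in
import cv2
for n in("scene","top"):
    cv2.imwrite(f"pics/{n}0.png",cams.camera(n)); p=cams.camera_params(n); print(n,p)
print(ctrl.get_obs())
```

```text
bench.py
pics
scene {'fovy': 54.62499801173523, 'cx': 280.23728388442674, 'cy': 210.64727918452982, 'dist': array([-0.09630854,  0.        ,  0.        ,  0.        ,  0.        ]), 'view': array([[ 3.69767568e-03,  9.99983259e-01, -4.45070982e-03,
         2.70308350e-03],
       [-7.45709649e-01,  5.72275798e-03,  6.66246477e-01,
         3.07731264e-01],
       [ 6.66260794e-01,  8.55373862e-04,  7.45718326e-01,
        -1.45366783e+00],
       [ 0.00000000e+00,  0.00000000e+00,  0.00000000e+00,
         1.00000000e+00]])}
top {'fovy': 51.43429729171617, 'cx': 279.66864614613155, 'cy': 203.10097553245714, 'dist': array([-0.13811231,  0.        ,  0.        ,  0.        ,  0.        ]), 'view': array([[-0.01622694, -0.99962597,  0.02201358, -0.02663008],
       [ 0.9819037 , -0.01177681,  0.18901439, -0.54317239],
       [-0.18868444,  0.02468234,  0.98172754, -1.31727489],
       [ 0.        ,  0.        ,  0.        ,  1.        ]])}
{'time_s': 0.1, 'q': array([-1.42829546e+00,  1.81484172e-01,  1.60788388e+00, -5.06590546e-06,
        1.35380299e+00, -2.06306522e-01]), 'dq': array([ 0.0001783 , -0.00189878, -0.00314853, -0.00146845, -0.00084859,
        0.00117082]), 'joint_efforts': array([ 6.58381359e-04, -4.45873439e+01, -3.52239311e+01, -2.57215042e-04,
        4.09789194e-03,  2.46080234e-06]), 'eef_pos': array([ 0.1964627 , -0.53987762,  0.23047611]), 'eef_rot': array([-7.88870605e-04,  9.84829784e-01,  1.73521393e-01,  2.27013638e-05]), 'wrist_force': array([-0.3100992 ,  0.51114838, -0.00753495]), 'torque': array([0.00577248, 0.00602877, 0.0368431 ]), 'grasp_force': 0.0, 'opening': 1.0012728457636502}
```

View pics/scene0.png

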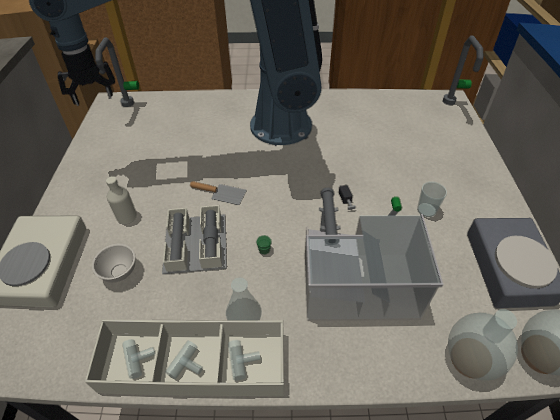

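View pics/top0.png

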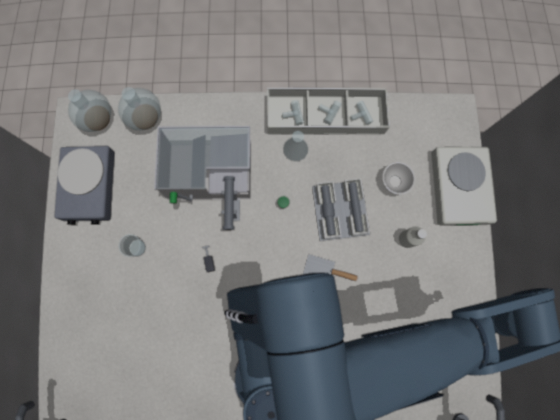

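The scene picture shows the plain pipe in the pocket at (176,235), the collared one at (210,235), the flanged pipe on the saddle at (329,213) and the green knob at (396,205). The top view has the flanged pipe at (228,203), the knob at (174,198) and the plain pipe at (355,207). I'll enlarge these areas.

Create h.py:
```python
import numpy as np, cv2
from scipy.spatial.transform import Rotation as R
from bench import ctrl, cams, hand_in
def cam(n,p=None):
    p=p or cams.camera_params(n); f=210/np.tan(np.radians(p["fovy"]/2))
    return np.array([[f,0,p["cx"]],[0,f,p["cy"]],[0,0,1]]),np.array(p["dist"]),np.array(p["view"])
def ray(n,uv,p=None):
    K,d,V=cam(n,p); u=cv2.undistortPoints(np.array([[uv]],float),K,d)[0,0]
    c=-V[:3,:3].T@V[:3,3]; r=V[:3,:3].T@np.array([u[0],-u[1],-1]); return c,r/np.linalg.norm(r)
def plane(n,uv,z,p=None):
    c,r=ray(n,uv,p); return c+r*(z-c[2])/r[2]
def tri(*rays):
    A=sum(np.eye(3)-np.outer(r,r) for c,r in rays); b=sum((np.eye(3)-np.outer(r,r))@c for c,r in rays)
    X=np.linalg.solve(A,b); return X,[np.linalg.norm((np.eye(3)-np.outer(r,r))@(X-c)) for c,r in rays]
def proj(n,X,p=None):
    K,d,V=cam(n,p); x=V[:3,:3]@X+V[:3,3]; return cv2.projectPoints(np.array([[x[0],-x[1],-x[2]]]),np.zeros(3),np.zeros(3),K,d)[0].ravel()
def tool(D,q=None):  # world shift -> tool axes
    w=ctrl.get_obs()["eef_rot"]; return R.from_quat(np.roll(w,-1)).inv().apply(D)
```

Run:
```python
import cv2,numpy as np
s=cv2.imread("pics/scene0.png");t=cv2.imread("pics/top0.png")
def cr(i,x,y,w,h,k):return cv2.resize(i[y:y+h,x:x+w],None,fx=k,fy=k,interpolation=cv2.INTER_CUBIC)
cv2.imwrite("pics/c1.png",cr(s,300,175,150,150,4)); cv2.imwrite("pics/c2.png",cr(t,150,115,110,130,4))
a=cr(s,155,190,80,90,5);b=cr(t,305,165,75,90,5);cv2.imwrite("pics/c3.png",np.hstack([a,b]))
```

```text
(no output)
```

View pics/c1.png

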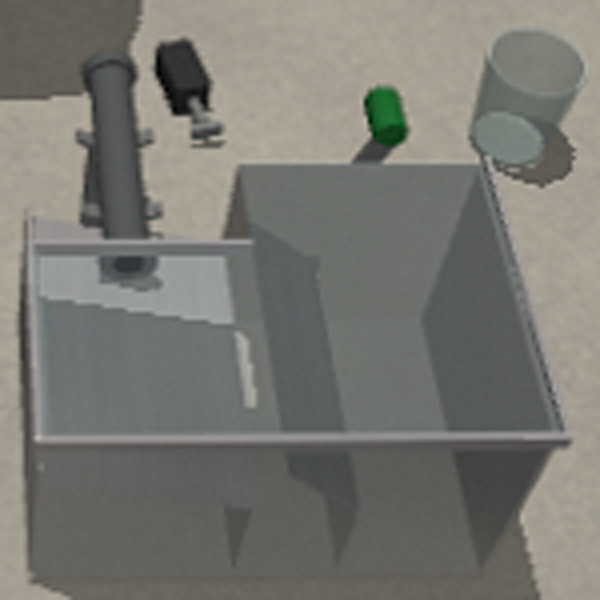

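View pics/c2.png

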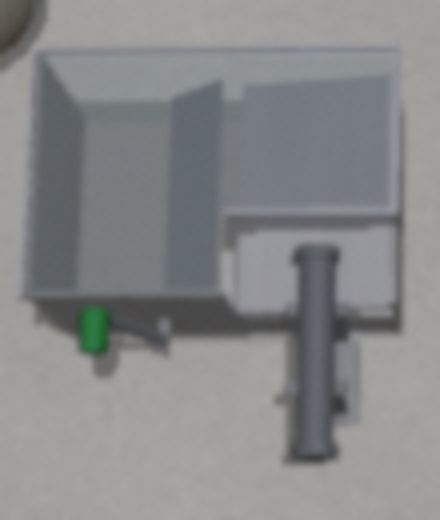

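View pics/c3.png

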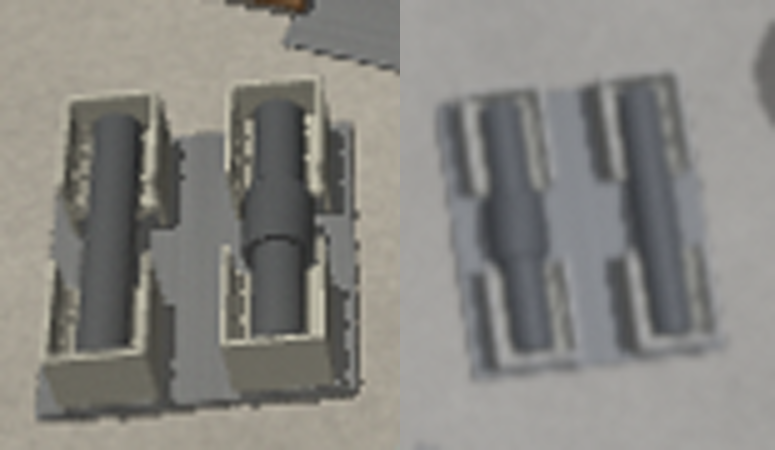

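The crops (4x) show the flanged pipe's flanges at scene (327,192) and (332,240), top (228,229) and (229,177). The knob is at scene (396,204), top (173.5,197.5). The chute top corners are sharp enough to triangulate, and the plain pipe lies in the −y pocket with free gaps at its middle.

Run:
```python
from h import *
np.set_printoptions(precision=4,suppress=True)
s=cv2.imread("pics/scene0.png");t=cv2.imread("pics/top0.png")
S=lambda x,y:(300+(x+.5)/4-.5,175+(y+.5)/4-.5); T=lambda x,y:(150+(x+.5)/4-.5,115+(y+.5)/4-.5)
def P(n,a,b): print(n,*tri(ray("scene",a),ray("top",b)))
P("rear+y",S(568,438),T(38,50));P("rear-y",S(36,440),T(398,50));P("front+y",S(487,160),T(25,296))
P("guard-y",S(32,246),T(398,212)); P("guard+y",S(252,243),T(225,212)); P("front mid",S(240,165),T(222,296))
def knob(i):
    h=cv2.cvtColor(i,cv2.COLOR_BGR2HSV);m=cv2.inRange(h,(45,120,30),(80,255,255));_,_,st,c=cv2.connectedComponentsWithStats(m)
    return [(tuple(a),tuple(b)) for a,b in zip(st[1:],c[1:]) if a[4]>20]
ks,kt=knob(s),knob(t);print(ks);print(kt)
# plain pipe ends in crops (5x): top-crop offset 305-80 for second panel
S5=lambda x,y:(155+(x+.5)/5-.5,190+(y+.5)/5-.5);T5=lambda x,y:(305+(x-400+.5)/5-.5,165+(y+.5)/5-.5)
for n,i,r,c in(("scene",s,range(216,256,4),(165,192)),("top",t,range(186,230,4),(340,370))):
    for y in r: print(n,y,i[y,c[0]:c[1],1])
for n,i,r,c in(("scene",s,range(190,232,5),(315,342)),("top",t,range(178,230,5),(218,240))):
    for y in r: print(n,y,i[y,c[0]:c[1],1])
```

```text
rear+y [0.7609 0.3297 0.1577] [np.float64(0.000737053256237166), np.float64(0.0007370532562371749)]
rear-y [0.7565 0.055  0.1561] [np.float64(0.0014357544105076878), np.float64(0.001435754410507701)]
front+y [0.5699 0.3306 0.1588] [np.float64(0.0007571021686061906), np.float64(0.0007571021686061903)]
guard-y [0.6301 0.057  0.1565] [np.float64(0.0004901299255289983), np.float64(0.0004901299255289854)]
guard+y [0.6309 0.1828 0.1589] [np.float64(0.0009350647436416362), np.float64(0.000935064743641603)]
front mid [0.5686 0.1846 0.1545] [np.float64(0.0007346950581930173), np.float64(0.0007346950581930278)]
[((np.int32(457), np.int32(79), np.int32(15), np.int32(9), np.int32(111)), (np.float64(463.9189189189189), np.float64(83.31531531531532))), ((np.int32(123), np.int32(81), np.int32(16), np.int32(9), np.int32(127)), (np.float64(130.81102362204723), np.float64(85.06299212598425))), ((np.int32(391), np.int32(197), np.int32(10), np.int32(14), np.int32(106)), (np.float64(395.8301886792453), np.float64(203.56603773584905))), ((np.int32(257), np.int32(239), np.int32(9), np.int32(9), np.int32(27
[... 4456 characters left out ...]
97 105]
top 198 [112 114 110 106  94  83  74  78  87  94 101 102  99  90  77  66  60  61
  73 105 124 129]
top 203 [162 161 156 134 114 104  87  81  88  96 101 104  98  89  83  95 120 131
 132 133 131 131]
top 208 [164 163 157 136 114 104  90  80  89  96 103 103  98  89  82  96 121 130
 132 133 132 132]
top 213 [152 142 128 112 108 103  87  82  88  96 103 103  96  86  80  82  90  98
 112 128 131 133]
top 218 [161 160 156 133 110  93  82  82  90  98 103 102  95  87  78  79  88  95
 105 125 133 139]
top 223 [161 158 154 134 112  96  85  83  91  98 104 102  96  87  92 125 150 159
 160 159 161 162]
top 228 [161 159 146 123  94  76  74  80  81  81  83  83  82  82  79  85 114 145
 158 159 159 159]
```

Run:
```python
from h import *
np.set_printoptions(precision=4,suppress=True)
S5=lambda x,y:(155+(x+.5)/5-.5,190+(y+.5)/5-.5);T5=lambda x,y:(305+(x-400+.5)/5-.5,165+(y+.5)/5-.5)
K,e=tri(ray("scene",(395.83,203.57)),ray("top",(172.91,196.74)));print("knob surf",K,e)
for uv in((228.9,183),(228.9,188),(228.6,203),(227.6,223)):print("flg top",plane("top",uv,.12))
for uv in((328.2,205),(327,192),(332,238)):print("flg sc",plane("scene",uv,.12))
print("ends top", plane("top",(228,229.2),.134),plane("top",(229,176),.134))
# plain
for v,r in((190,352.9-0),(206,355.3),(222,358.7)):print("plain top",plane("top",(r,v),.03))
for v,l in((224,172.7),(240,171),(252,170.2)):print("plain sc",plane("scene",(l+5.4,v),.03))
print("plain ends",plane("top",T5(638,85),.035),plane("top",T5(675,335),.035), plane("scene",S5(118,115),.04),plane("scene",S5(102,350),.03))
for a,b,n in((S5(70,98),T5(450,90),0),):pass
print("gap", plane("top",T5(620,178),.05),plane("top",T5(633,262),.05),plane("top",T5(690,168),.05),plane("top",T5(703,250),.05))
print(tri(ray("scene",S5(162,95)),ray("top",T5(602,85))))
for n,u in(("flask",(243,310)),("stop",(264,247)),("clamp",(347,197)),("beaker",(430,212)),("mort",(115,270)),("bottle",(123,220))):print(n,plane("scene",u,0))
```

```text
knob surf [0.5424 0.2747 0.1685] [np.float64(0.0016924302113944848), np.float64(0.0016924302113945273)]
flg top [0.5931 0.1191 0.12  ]
flg top [0.5777 0.119  0.12  ]
flg top [0.5318 0.1196 0.12  ]
flg top [0.4717 0.1223 0.12  ]
flg sc [0.5016 0.1176 0.12  ]
flg sc [0.4555 0.1183 0.12  ]
flg sc [0.6075 0.1179 0.12  ]
ends top [0.4513 0.1197 0.134 ] [0.6112 0.1177 0.134 ]
plain top [ 0.5873 -0.2726  0.03  ]
plain top [ 0.5346 -0.2778  0.03  ]
plain top [ 0.4825 -0.2863  0.03  ]
plain sc [ 0.4864 -0.2843  0.03  ]
plain sc [ 0.5417 -0.2799  0.03  ]
plain sc [ 0.5809 -0.2755  0.03  ]
plain ends [ 0.6141 -0.2707  0.035 ] [ 0.451  -0.2867  0.035 ] [ 0.4535 -0.2875  0.04  ] [ 0.6048 -0.2731  0.03  ]
gap [ 0.5499 -0.2532  0.05  ] [ 0.4959 -0.259   0.05  ] [ 0.5559 -0.2986  0.05  ] [ 0.5029 -0.3041  0.05  ]
(array([ 0.5762, -0.2182,  0.1919]), [np.float64(0.0005617541075737338), np.float64(0.0005617541075737542)])
flask [ 0.7308 -0.0945  0.    ]
stop [ 0.5433 -0.0483  0.    ]
clamp [0.3594 0.1958 0.    ]
beaker [ 0.4213  0.4335 -0.    ]
mort [ 0.6173 -0.4368  0.    ]
bottle [ 0.4454 -0.4586 -0.    ]
```

Measured: flanged pipe centre about (0.532, 0.119), ends at x 0.452 and 0.612. The knob is at about (0.542, 0.275, 0.166), guard edge x about 0.631, load point about (0.6645, 0.118), and chute yaw about 0. I'm moving over the knob with the closing line along world y.

The manual's scale: shifts go in shares of 0.8 m and turns go in shares of pi rad. Converting my numbers, -0.592 m / 0.8 = -0.74, 0.538 m / 0.8 = 0.6725, 0.349 rad / 3.1416 = 0.1111.

Call:
jog_arm:
  moves:
    - [[0.25,-0.275,-0.0875,0,0,0.0414,1],[0.375,-0.4125,-0.0875,0,0,0.0637,1],[0.6725,-0.74,-0.0875,0,0,0.1111,0.6],[0.6725,-0.74,-0.0875,0,0,0.1111,0.6],[0.6725,-0.74,-0.0875,0,0,0.1111,0.6],[0.6725,-0.74,-0.0875,0,0,0.1111,0.6],[0.6725,-0.74,-0.0875,0,0,0.1111,0.6],[0.6725,-0.74,-0.0875,0,0,0.1111,0.6],[0.6725,-0.74,-0.0875,0,0,0.1111,0.6],[0.6725,-0.74,-0.0875,0,0,0.1111,0.6]]

```text
time_s: 1.35
eef_pos: [0.4324, 0.0369, 0.2891]
eef_rot: [0.0, 1.0, -0.0, 0.0]
wrist_force: [1.0, -1.3, -0.5]
opening: 0.601
grasp_force: 0.0
```

Converted, -0.163 m / 0.8 = -0.2038, 0.068 m / 0.8 = 0.085.

Call:
jog_arm:
  moves:
    - [[0.085,-0.2038,-0.0125,0,0,0,0.6],[0.085,-0.2038,-0.0125,0,0,0,0.6],[0.085,-0.2038,-0.0125,0,0,0,0.6],[0.085,-0.2038,-0.0125,0,0,0,0.6],[0.085,-0.2038,-0.0125,0,0,0,0.6]]

```text
time_s: 1.98
eef_pos: [0.4997, 0.1975, 0.2983]
eef_rot: [0.0, 1.0, 0.0, -0.001]
wrist_force: [0.6, 0.8, 0.6]
opening: 0.603
grasp_force: 0.0
```

Run:
```python
from h import *
o=ctrl.get_obs();p=cams.camera_params("wrist");im=cams.camera("wrist");cv2.imwrite("pics/w1.png",im)
import pickle;pickle.dump(p,open("w1.pkl","wb"));print(o["eef_pos"],o["eef_rot"],p)
for n,X in(("knob",(.542,.2747,.166)),("near",(.452,.119,.12)),("far",(.612,.119,.12)),("guard",(.6305,.118,.157))):print(n,proj("wrist",np.array(X),p))
```

```text
[0.49966245 0.19745162 0.29826344] [ 3.76091919e-04  9.99999599e-01  2.30104617e-04 -7.79432705e-04] {'fovy': 66.0001845895616, 'cx': 282.4705443396028, 'cy': 205.56708941615537, 'dist': array([-0.03932648,  0.        ,  0.        ,  0.        ,  0.        ]), 'view': array([[ 0.00168524, -0.99999802,  0.00105674,  0.19624267],
       [ 0.94577163,  0.0012506 , -0.32482991, -0.40792678],
       [ 0.32482794,  0.00154685,  0.94577186, -0.60699215],
       [ 0.        ,  0.        ,  0.        ,  1.        ]])}
knob [191.41269744 145.42141302]
near [355.2333216  223.51184185]
far [367.63094594  62.12735199]
guard [382.27337325  32.85034694]
```

View pics/w1.png

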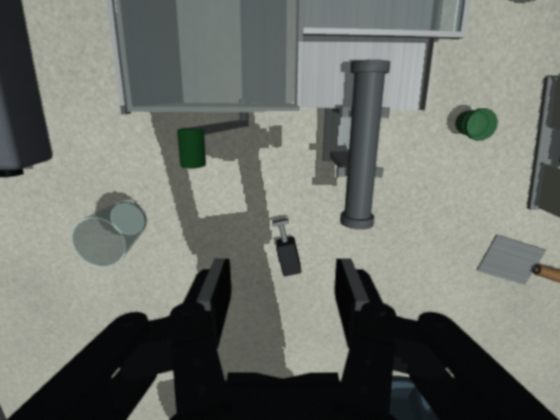

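Wrist view: the knob is at (192,148), the pipe's flanges at (370,66) and (357,220), and the guard edge at row about 33. All are within a few pixels of the predictions. I'm refining with this view.

Run:
```python
from h import *
import pickle;p=pickle.load(open("w1.pkl","rb"));np.set_printoptions(precision=4,suppress=True)
im=cv2.imread("pics/w1.png");h=cv2.cvtColor(im,cv2.COLOR_BGR2HSV);m=cv2.inRange(h,(45,120,20),(80,255,255))
_,_,st,c=cv2.connectedComponentsWithStats(m)
for a,b in zip(st[1:],c[1:]):
    if a[4]>200: print(a,b)
k=[b for a,b in zip(st[1:],c[1:]) if a[4]>200 and b[0]<250][0]
print(tri(ray("scene",(395.83,203.57)),ray("top",(172.91,196.74)),ray("wrist",k,p)))
def t(s,T,w):print(tri(ray("scene",s),ray("top",T),ray("wrist",w,p)))
t((327,189.5),(228,229.2),(357,224));t((332,236),(229,177),(370,63))
# guard edge corners: -y end, and +y/front corner of roof
t((307.6,236.1),(249.1,167.6),(462,35));t((359.6,215.9),(205.1,188.6),(298,107))
for v in(90,110,130,190,205):print(v,im[v,335:395,1])
```

```text
[458 110  34  28 330] [474.6394 122.3121]
[178 129  26  38 892] [191.1805 147.1244]
(array([0.5418, 0.2746, 0.1684]), [np.float64(0.001548433665182345), np.float64(0.0019718220954041622), np.float64(0.0009455942175615863)])
(array([0.4529, 0.119 , 0.1261]), [np.float64(0.0010463271277107312), np.float64(0.0015264795374671635), np.float64(0.001051883028200229)])
(array([0.6096, 0.118 , 0.1294]), [np.float64(0.0012532925875024961), np.float64(0.00031679288830558305), np.float64(0.0013557914226163905)])
(array([0.6302, 0.056 , 0.1586]), [np.float64(0.0017216510276101113), np.float64(0.000741167701507414), np.float64(0.0019171531923931335)])
(array([0.5705, 0.1843, 0.1554]), [np.float64(0.001119646755851053), np.float64(0.0021027114607418077), np.float64(0.0024745127719144225)])
90 [170 168 167 167 166 166 163 156 136 106  92  91  92  92  92  91  87  74
  55  41  39  44  50  55  60  63  67  69  72  75  78  82  88  94  98 103
 105 104  99  93  89  87  84  82  79  76  74  86 120 153 166 169 170 171
 173 174 174 176 177 176]
110 [ 40  38  38  41  50  63  76  93 108 114 114 114 112 105  94  
[... 229 characters left out ...]
51 150 148 144 126  90  53  41
  45  50  55  58  64  67  70  73  76  80  85  90  95 101 105 106 103  97
  92  88  85  83  80  77  76  88 122 155 172 178 180 179 177 175 175 176
 177 178 176 175 173 171]
190 [165 165 166 168 172 173 171 169 168 164 141  87  46  42  48  54  59  63
  67  70  74  76  80  84  89  94  97 100 101  97  93  88  87  84  81  78
  76  88 121 153 166 169 168 169 167 168 168 170 170 171 172 172 173 173
 172 170 168 167 167 170]
205 [172 173 172 170 169 167 164 162 154 126  77  45  44  50  55  60  64  68
  71  74  78  80  85  89  93  97  98  97  94  91  88  84  83  79  77  81
 105 141 166 175 176 175 172 171 170 170 170 169 169 170 172 170 169 170
 170 169 168 168 169 168]
```

Converted, 0.15 m / 0.8 = 0.1875, -0.077 m / 0.8 = -0.0963.

Call:
jog_arm:
  moves:
    - [[0.0475,-0.0963,0.025,0,0,0,0.6],[0.0475,-0.0963,0.075,0,0,0,0.6],[0.0475,-0.0963,0.1375,0,0,0,0.6],[0.0475,-0.0963,0.1875,0,0,0,0.6],[0.0475,-0.0963,0.1875,0,0,0,0.6],[0.0475,-0.0963,0.1875,0,0,0,0.1],[0.0475,-0.0963,0.1875,0,0,0,0.1],[0.0475,-0.0963,0.1875,0,0,0,0.1],[0.0475,-0.0963,0.1875,0,0,0,0.1],[0.0475,-0.0963,0.1875,0,0,0,0.1]]

```text
time_s: 3.28
eef_pos: [0.54, 0.2749, 0.1519]
eef_rot: [-0.0, 1.0, -0.0, 0.002]
wrist_force: [-0.3, -1.5, 7.4]
opening: 0.235
grasp_force: 58.8
```

Run:
```python
from h import *
import pickle;p=pickle.load(open("w1.pkl","rb"))
for uv in((367.6,90),(364.6,130),(359.5,190),(358.1,205)):print(plane("wrist",uv,.12,p))
```

```text
[0.58757403 0.11710407 0.12      ]
[0.55045721 0.11703757 0.12      ]
[0.4894334  0.11736664 0.12      ]
[0.47300671 0.11755282 0.12      ]
```

Converted, 0.054 m / 0.8 = 0.0675, 0.045 m / 0.8 = 0.0563.

Call:
jog_arm:
  moves:
    - [[0,0.0188,-0.0025,0,0,0,0.1],[0,0.0375,-0.0038,0,0,0,0.1],[0,0.0563,-0.005,0,0,0,0.1],[0,0.0625,-0.005,0,0,0,0.1],[0,0.0675,-0.005,0,0,0,0.1],[0,0.0675,-0.005,0,0,0,0.1]]

```text
time_s: 4.03
eef_pos: [0.5398, 0.223, 0.1566]
eef_rot: [-0.002, 1.0, -0.0, 0.003]
wrist_force: [-3.2, 5.9, 10.3]
opening: 0.237
grasp_force: 58.9
```

Converted, 0.005 m / 0.8 = 0.0063.

Call:
jog_arm:
  moves:
    - [[0,0.0063,0,0,0,0,0.1],[0,0.0063,0,0,0,0,0.1]]

```text
time_s: 4.28
eef_pos: [0.5398, 0.2224, 0.1566]
eef_rot: [-0.006, 1.0, 0.0, 0.003]
wrist_force: [-0.8, 23.7, 7.1]
opening: 0.235
grasp_force: 58.9
```

The knob is hard against the stop at y=0.2224 (force rises with no motion), so the gate is at 0. That puts the hinge at y about 0.2423 and the load point at y about 0.1173. Next: release, and go over the flanged tail.

Converted, 0.098 m / 0.8 = 0.1225, -0.08 m / 0.8 = -0.1.

Call:
jog_arm:
  moves:
    - [[0,-0.0075,0,0,0,0,0.6],[0,-0.0075,0,0,0,0,0.6],[0,-0.0075,0,0,0,0,0.6],[0,-0.0075,-0.075,0,0,0,0.6],[-0.0125,0.0125,-0.1,0,0,0,0.6],[-0.0775,0.1225,-0.1,0,0,0,0.6],[-0.0775,0.1225,-0.1,0,0,0,0.6],[-0.0775,0.1225,-0.0375,0,0,0,0.6],[-0.0775,0.1225,-0.025,0,0,0,0.6],[-0.0775,0.1225,-0.025,0,0,0,0.6]]

```text
time_s: 5.52
eef_pos: [0.4759, 0.1177, 0.1728]
eef_rot: [0.0, 1.0, -0.0, -0.001]
wrist_force: [0.4, 0.3, -0.4]
opening: 0.604
grasp_force: 0.0
```

Run:
```python
from h import *
p=cams.camera_params("wrist");im=cams.camera("wrist");cv2.imwrite("pics/w2.png",im)
import pickle;pickle.dump(p,open("w2.pkl","wb"));print(ctrl.get_obs()["eef_pos"])
s,t=cams.camera("scene"),cams.camera("top");cv2.imwrite("pics/s2.png",s);cv2.imwrite("pics/t2.png",t)
for n,i in(("scene",s),("top",t)):
    m=cv2.inRange(cv2.cvtColor(i,cv2.COLOR_BGR2HSV),(45,120,30),(80,255,255));_,_,st,c=cv2.connectedComponentsWithStats(m)
    print(n,[b for a,b in zip(st[1:],c[1:]) if a[4]>20], proj(n,np.array([.541,.2225,.172])))
```

```text
[0.4768145  0.11783316 0.17374898]
scene [array([463.85714286,  83.33035714]), array([130.81102362,  85.06299213]), array([375.08910891, 202.88118812]), array([263.19565217, 242.32608696])] [375.16911879 202.19105082]
top [] [191.21551175 196.85880719]
```

View pics/w2.png

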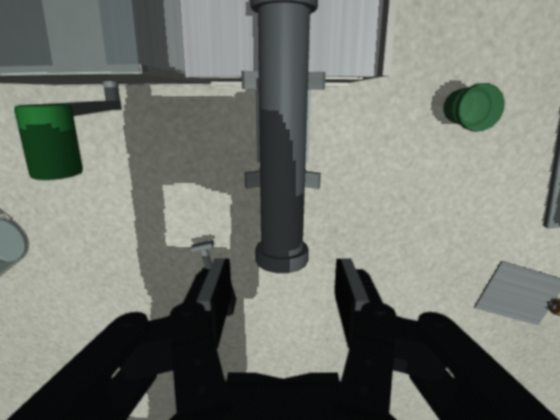

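Wrist view: the gripper is lined up on the pipe (axis column about 283 between the fingers), the tail flange is at rows 240–270, and the gate lever has stayed put. Now down and grip just ahead of the flange.

Run:
```python
from h import *
import pickle;p=pickle.load(open("w2.pkl","rb"));p1=pickle.load(open("w1.pkl","rb"))
im=cv2.imread("pics/w2.png")
print(im[232:282,282,1])
for v in (241,247,258,270): print(v,plane("wrist",(282,v),.138,p),plane("wrist",(282,v),.102,p))
```

```text
[ 49  49  49  49  49  49  49  49  49  49  50  49  49  49  50  50  49  50
  50  49  49  49  49  49  45  39  37  42  46  49  49  49  49  50  49  50
  50  48  49  54  80 129 169 182 183 183 185 184 182 179]
241 [0.47521087 0.11788309 0.138     ] [0.45825253 0.11791023 0.102     ]
247 [0.47119313 0.11788112 0.138     ] [0.45342155 0.11790786 0.102     ]
258 [0.46367977 0.11787745 0.138     ] [0.44438738 0.11790346 0.102     ]
270 [0.45525595 0.11787338 0.138     ] [0.43425847 0.11789855 0.102     ]
```

Call:
jog_arm:
  moves:
    - [[0,0,0.0375,0,0,0,0.6],[0,0,0.0763,0,0,0,0.6],[0,0,0.0763,0,0,0,0.6],[0,0,0.0763,0,0,0,0.1],[0,0,0.0763,0,0,0,0.1],[0,0,0.0763,0,0,0,0.1],[0,0,0.0763,0,0,0,0.1],[0,0,0.0763,0,0,0,0.1]]

```text
time_s: 6.68
eef_pos: [0.4775, 0.1179, 0.1136]
eef_rot: [-0.0, 1.0, -0.0, 0.002]
wrist_force: [-0.4, 1.5, 6.7]
opening: 0.305
grasp_force: 59.0
```

Gripped (26 mm opening, tail end at x≈0.4538, centre ≈0.533, so feed ≈0.131). Lift 12 mm and check before feeding.

Converted, 0.02 m / 0.8 = 0.025, -0.012 m / 0.8 = -0.015.

Call:
jog_arm:
  moves:
    - [[0,0,-0.0075,0,0,0,0.1],[0,0,-0.015,0,0,0,0.1],[0.025,0,-0.015,0,0,0,0.1],[0.025,0,-0.015,0,0,0,0.1]]

```text
time_s: 7.18
eef_pos: [0.4971, 0.1175, 0.1244]
eef_rot: [0.0, 1.0, -0.0, 0.0]
wrist_force: [-1.0, 0.4, -0.8]
opening: 0.305
grasp_force: 59.1
```

Run:
```python
from h import *
cv2.imwrite("pics/s3.png",cams.camera("scene")); im=cams.camera("wrist")
a=cv2.resize(cv2.imread("pics/s3.png")[175:280,290:410],None,fx=4,fy=4);b=im[:420,120:460]
cv2.imwrite("pics/c4.png",np.hstack([a[:400],b[:400]][:1]))
p=cams.camera_params("wrist");o=ctrl.get_obs();print(o["eef_pos"])
for v in (60,100,140,180,200):print(v,im[v,225:345:3,1])
```

```text
[0.49548756 0.11767012 0.12372462]
60 [176 182 179 177 179 175 169 107  53  59  67  75  80  84  88  92  96 100
 108 117 119 117 113 107 101  95  93  89  86  80  72  85 183 181 179 179
 180 183 184 185]
100 [176 179 183 177 179 177 173 132  71  56  66  74  79  85  89  93  96 100
 109 120 123 120 116 109 101  96  93  88  84  77  69 140 184 183 181 180
 183 185 185 190]
140 [111 111 111 110 111 114 113 112 100  42  44  47  49  51  53  53  54  55
  55  56  57  55  54  53  52  52  51  73  72  74  77 193 199 201 206 203
 198 197 202 199]
180 [111 111 113 115 117 116 113 112 111  52  44  46  48  50  52  53  54  55
  56  56  56  55  54  54  53  52  50  48  46  42 112 187 191 197 192 188
 190 193 196 198]
200 [113 110 110 111 113 114 115 114 114  66  43  45  49  50  53  52  53  55
  55  55  55  55  54  53  52  50  50  48  45  44 167 188 188 194 199 192
 192 198 198 193]
```

View pics/c4.png

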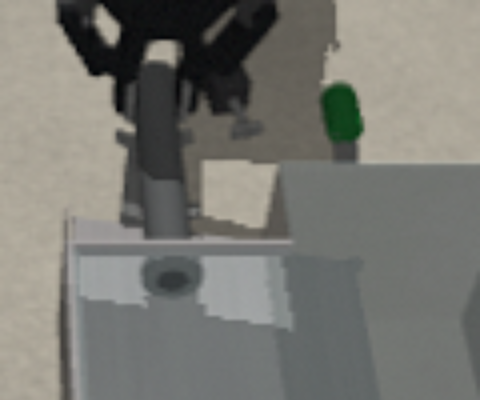

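The scene crop shows the head flange (c4 at (172,277)) already below the guard edge with no contact. Feeding the rest of the way.

Run:
```python
from h import *
print(proj("scene",np.array([.634,.1177,.132])),"seen 332.9 243.8")
```

```text
[333.37345091 243.89297975] seen 332.9 243.8
```

Call:
jog_arm:
  moves:
    - [[0.0375,0,0,0,0,0,0.1],[0.075,0,0,0,0,0,0.1],[0.1125,0,0,0,0,0,0.1],[0.1388,0,0,0,0,0,0.1],[0.1388,0,0,0,0,0,0.1],[0.1388,0,0,0,0,0,0.1]]

```text
time_s: 8.02
eef_pos: [0.6057, 0.1178, 0.1234]
eef_rot: [0.0, 1.0, 0.0, -0.001]
wrist_force: [0.0, -0.0, -0.3]
opening: 0.302
grasp_force: 59.1
```

Converted, 0.01 m / 0.8 = 0.0125, 0.002 m / 0.8 = 0.0025.

Call:
jog_arm:
  moves:
    - [[0.0025,0,0.0075,0,0,0,0.1],[0.0025,0,0.0125,0,0,0,0.1],[0.0025,0,0.0125,0,0,0,0.1]]

```text
time_s: 8.4
eef_pos: [0.6086, 0.1178, 0.1134]
eef_rot: [-0.0, 1.0, -0.0, -0.001]
wrist_force: [0.1, 0.1, -1.0]
opening: 0.306
grasp_force: 59.1
```

Converted, -0.13 m / 0.8 = -0.1625, -0.1 m / 0.8 = -0.125.

Call:
jog_arm:
  moves:
    - [[0,0,0,0,0,0,0.65],[0,0,0,0,0,0,0.65],[0,0,-0.0625,0,0,0,0.65],[0,0,-0.125,0,0,0,0.65],[-0.0625,0,-0.1625,0,0,0,0.65],[-0.1,0,-0.1625,0,0,0,0.65],[-0.1,0,-0.1625,0,0,0,0.65],[-0.1,0,-0.1625,0,0,0,0.65]]

```text
time_s: 9.4
eef_pos: [0.5299, 0.1177, 0.2443]
eef_rot: [0.0, 1.0, -0.0, 0.001]
wrist_force: [-0.6, 0.0, -0.6]
opening: 0.654
grasp_force: 0.0
```

Run:
```python
from h import *
s,t=cams.camera("scene"),cams.camera("top");cv2.imwrite("pics/s4.png",s);cv2.imwrite("pics/t4.png",t)
f=lambda i,x,y,w,h,k:cv2.resize(i[y:y+h,x:x+w],None,fx=k,fy=k,interpolation=cv2.INTER_CUBIC)
cv2.imwrite("pics/c5.png",np.hstack([f(s,300,190,145,140,2.8),f(t,148,115,145,140,2.8)]))
```

```text
(no output)
```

View pics/c5.png

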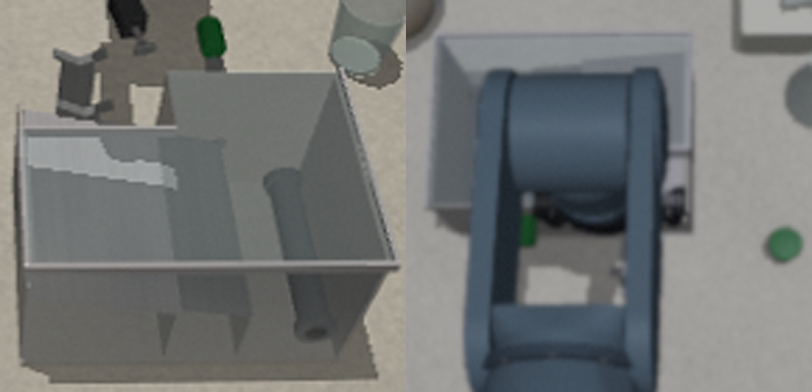

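The flanged fitting lies in the second bin (c5 from (283,180) to (312,330), beyond the hinge). Next the lever: pinch and swing it to the far stop.

Converted, -0.105 m / 0.8 = -0.1313, 0.092 m / 0.8 = 0.115.

Call:
jog_arm:
  moves:
    - [[0.01,-0.0688,0,0,0,0,0.6],[0.01,-0.1313,0,0,0,0,0.6],[0.01,-0.1313,0.0375,0,0,0,0.6],[0.01,-0.1313,0.0875,0,0,0,0.6],[0.01,-0.1313,0.115,0,0,0,0.6],[0.01,-0.1313,0.115,0,0,0,0.1],[0.01,-0.1313,0.115,0,0,0,0.1],[0.01,-0.1313,0.115,0,0,0,0.1],[0.01,-0.1313,0.115,0,0,0,0.1]]

```text
time_s: 10.62
eef_pos: [0.5377, 0.2227, 0.1523]
eef_rot: [-0.0, 1.0, -0.0, 0.001]
wrist_force: [2.8, 0.5, -8.0]
opening: 0.241
grasp_force: 59.0
```

Converted, -0.093 m / 0.8 = -0.1163, -0.085 m / 0.8 = -0.1063.

Call:
jog_arm:
  moves:
    - [[0,-0.0188,-0.0013,0,0,0,0.1],[0,-0.0375,-0.0013,0,0,0,0.1],[0,-0.0563,0.0025,0,0,0,0.1],[0,-0.0738,0.0075,0,0,0,0.1],[0,-0.085,0.0138,0,0,0,0.1],[0,-0.0963,0.02,0,0,0,0.1],[0,-0.1063,0.0275,0,0,0,0.1],[0,-0.1163,0.0363,0,0,0,0.1],[0,-0.1163,0.0363,0,0,0,0.1]]

```text
time_s: 11.75
eef_pos: [0.5391, 0.3145, 0.126]
eef_rot: [0.001, 1.0, 0.0, 0.002]
wrist_force: [-1.0, -10.1, 10.8]
opening: 0.239
grasp_force: 61.5
```

Now a small push to confirm the stop.

Converted, -0.004 m / 0.8 = -0.005.

Call:
jog_arm:
  moves:
    - [[0,-0.005,0.005,0,0,0,0.1],[0,-0.005,0.005,0,0,0,0.1]]

```text
time_s: 12.0
eef_pos: [0.5392, 0.315, 0.1255]
eef_rot: [0.004, 1.0, -0.0, 0.001]
wrist_force: [-13.9, -27.8, 35.4]
opening: 0.234
grasp_force: 64.3
```

The manual's scale: shifts go in shares of 0.8 m and turns go in shares of pi rad. Converting my numbers, 0.6 m / 0.8 = 0.75, -0.13 m / 0.8 = -0.1625.

Call:
jog_arm:
  moves:
    - [[0,0.0063,-0.0075,0,0,0,0.6],[0,0.0063,-0.0075,0,0,0,0.6],[0,0.0063,-0.0075,0,0,0,0.6],[0,0.0063,-0.075,0,0,0,0.6],[0,0.0375,-0.1375,0,0,0,0.6],[-0.025,0.75,-0.1625,0,0,0,0.6],[-0.025,0.75,-0.1625,0,0,0,0.6],[-0.025,0.75,-0.1625,0,0,0,0.6],[-0.025,0.75,-0.1625,0,0,0,0.6],[-0.025,0.75,-0.1625,0,0,0,0.6]]

```text
time_s: 13.25
eef_pos: [0.5259, -0.0237, 0.2396]
eef_rot: [-0.0, 1.0, 0.0, -0.0]
wrist_force: [1.3, 0.2, 1.2]
opening: 0.601
grasp_force: 0.0
```

Call:
jog_arm:
  moves:
    - [[0,0.35,0,0,0,0,0.6],[0,0.35,0,0,0,0,0.6],[0,0.35,0,0,0,0,0.6],[0,0.35,0,0,0,0,0.6],[0,0.35,0,0,0,0,0.6],[0,0.35,0,0,0,0,0.6]]

```text
time_s: 14.0
eef_pos: [0.5258, -0.3042, 0.2389]
eef_rot: [-0.0, 1.0, -0.002, -0.0]
wrist_force: [0.5, 0.4, 0.2]
opening: 0.6
grasp_force: 0.0
```

Run:
```python
from h import *
p=cams.camera_params("wrist");im=cams.camera("wrist");s=cams.camera("scene");cv2.imwrite("pics/w3.png",im);cv2.imwrite("pics/s5.png",s)
import pickle;pickle.dump(p,open("w3.pkl","wb"))
m=cv2.inRange(cv2.cvtColor(s,cv2.COLOR_BGR2HSV),(45,120,30),(80,255,255));_,_,st,c=cv2.connectedComponentsWithStats(m)
print([b for a,b in zip(st[1:],c[1:]) if a[4]>20],proj("scene",np.array([.541,.3145,.144])))
for X in((.532,-.279,.03),(.452,-.287,.03),(.612,-.271,.03)):print(proj("wrist",np.array(X),p))
```

```text
[array([463.91891892,  83.31531532]), array([410.06976744, 209.76744186]), array([259.60606061, 241.06060606])] [410.35293623 209.8133641 ]
[259.73125224 168.05364025]
[268.11717392 234.30449675]
[250.17807752  91.98548719]
```

The lever stayed at the far stop (seen at (410.1,209.8), predicted (410.4,209.8)). Now I'm measuring the plain pipe in the wrist picture numerically.

Run:
```python
from h import *
im=cv2.imread("pics/w3.png")
for v in(80,90,100,120,140,152,160,168,176,184,200,215,225,232,240):print(v,im[v,225:300:2,1])
print("col");print(im[60:130:2,254,1]);print(im[215:260:2,266,1])
```

```text
80 [174 174 172 173 176 177 172 168 167 164 156 157 157 157 157 156 157 129
 114 116 122 138 144 159 170 145 136 140 142 144 138 153 177 175 175 176
 179 178]
90 [163 101 147 179 181 183 187 188 189 184 166 165 164 162 153 151 149 149
 155 167 174 175 138 115 177 188 144 148 148 149 146 133 159 168 174 176
 172 168]
100 [192 132  98 171 191 192 182 105  63  73  80  87  95 107 110 101  89  82
  76  66  93 168 175 133 128 190 159 144 148 148 148 140 154 175 175 173
 170 170]
120 [ 78 103 106  70  84 108 109 108  84  47  59  73  83  92 104 111 106  92
  85  78  68  76 160 174 132 124 188 166 143 146 147 146 139 154 178 179
 178 177]
140 [ 74  76  87 111  88  70  99 110 110 100  52  41  44  47  48  49  50  50
  48  47  44  43  60 153 174 132 131 189 173  81  74  73  73  91 159 178
 180 182]
152 [ 74  73  77  79  84  77  75  75  75  75  70  44  42  45  48  48  50  50
  49  48  46  43  40  42  68  76  74  72  73  73  74  73  74  98 134 175
 181 182]
160 [ 75  74  75  76  74  73  75  75  73  74  74  57  40  44  45  48  49  50
  49  48  46  45  42  39  55  77 116 118  96  96  97  97 106 130 
[... 839 characters left out ...]
130 131 134 136 140 167 189 108 134 191 193 185 104  65
  76  83  89  97 101  97  89  82  74  69 150 177 159 143 196 150 139 140
 138 135]
232 [134 133 131 132 132 129 131 133 135 142 188 156  98 175 193 193 167  70
  70  80  86  93  99 100  92  85  77  67 107 172 159 117 177 179 136 144
 144 143]
240 [158 162 165 170 169 173 178 181 179 176 184 197 125  78  88  84  82  80
  79  80  81  83  84  84  82  81  80  80  80  80  81  81 129 191 180 180
 180 185]
col
[172 172 172 175 177 175 173 177 179 178 155 155 194 142 167 151  97 102
 105 106 108 109 110 110 110 110 111 111 110 109 108 108 106 103  87]
[ 99  97  97  95  93  93  91  92  89  88  88  86  84  81  81  87 168 194
 186 180 176 177 178]
```

Run:
```python
from h import *
import pickle;p=pickle.load(open("w3.pkl","rb"));im=cv2.imread("pics/w3.png");np.set_printoptions(precision=4,suppress=True)
M={100:252.5,120:255,160:259.8,200:265,225:268.8}
P=np.array([plane("wrist",(c,v),.03,p) for v,c in M.items()]);print(P)
k=np.polyfit(P[:,0],P[:,1],1);print(k,"y@.53",np.polyval(k,.53))
for d in(-17,17,20):
    r=np.arange(130,206,2);print(d,[(int(v),int(im[v,int(round(np.interp(v,list(M),list(M.values()))+d)),1])) for v in r])
for uv in((245,138),(245,146),(250,178),(252,188),(272,138),(272,148),(285,190),(285,196)):print(uv,plane("wrist",uv,.05,p),plane("wrist",uv,.008,p))
print(ctrl.get_obs()["eef_pos"])
```

```text
[[ 0.6041 -0.2732  0.03  ]
 [ 0.5838 -0.2752  0.03  ]
 [ 0.541  -0.2793  0.03  ]
 [ 0.4948 -0.2841  0.03  ]
 [ 0.4639 -0.288   0.03  ]]
[ 0.1045 -0.3361] y@.53 -0.2807443199467994
-17 [(130, 110), (132, 109), (134, 109), (136, 110), (138, 110), (140, 110), (142, 110), (144, 109), (146, 105), (148, 82), (150, 74), (152, 74), (154, 74), (156, 73), (158, 74), (160, 74), (162, 74), (164, 73), (166, 74), (168, 73), (170, 74), (172, 84), (174, 136), (176, 141), (178, 141), (180, 140), (182, 139), (184, 125), (186, 77), (188, 72), (190, 117), (192, 185), (194, 193), (196, 192), (198, 194), (200, 193), (202, 192), (204, 193)]
17 [(130, 175), (132, 175), (134, 162), (136, 161), (138, 161), (140, 160), (142, 116), (144, 84), (146, 75), (148, 75), (150, 75), (152, 75), (154, 75), (156, 75), (158, 77), (160, 116), (162, 136), (164, 147), (166, 146), (168, 146), (170, 147), (172, 147), (174, 146), (176, 146), (178, 146), (180, 133), (182, 80), (184, 74), (186, 98), (188, 153), (190, 131), (192, 134), (194, 164), (196, 175), (198, 162), (200, 161), (202, 162), (204, 132)]
20 [(130, 124), (132, 118
[... 254 characters left out ...]
142), (178, 142), (180, 132), (182, 116), (184, 78), (186, 81), (188, 101), (190, 97), (192, 110), (194, 143), (196, 142), (198, 167), (200, 161), (202, 152), (204, 184)]
(245, 138) [ 0.5675 -0.2662  0.05  ] [ 0.5622 -0.2614  0.008 ]
(245, 146) [ 0.5594 -0.2659  0.05  ] [ 0.5531 -0.261   0.008 ]
(250, 178) [ 0.5257 -0.2699  0.05  ] [ 0.5152 -0.2655  0.008 ]
(252, 188) [ 0.5147 -0.2717  0.05  ] [ 0.5029 -0.2675  0.008 ]
(272, 138) [ 0.5674 -0.2936  0.05  ] [ 0.5621 -0.2923  0.008 ]
(272, 148) [ 0.5572 -0.2935  0.05  ] [ 0.5507 -0.2921  0.008 ]
(285, 190) [ 0.5125 -0.3069  0.05  ] [ 0.5003 -0.3072  0.008 ]
(285, 196) [ 0.5058 -0.3069  0.05  ] [ 0.4927 -0.3072  0.008 ]
[ 0.5261 -0.3016  0.2391]
```

Converted, 0.155 m / 0.8 = 0.1938, 0.005 m / 0.8 = 0.0063, -0.1 rad / 3.1416 = -0.0318.

Call:
jog_arm:
  moves:
    - [[0.0063,-0.0269,0.075,0,0,-0.0318,0.6],[0.0063,-0.0269,0.15,0,0,-0.0318,0.6],[0.0063,-0.0269,0.1938,0,0,-0.0318,0.6],[0.0063,-0.0269,0.1938,0,0,-0.0318,0.6]]

```text
time_s: 14.6
eef_pos: [0.5294, -0.2774, 0.0818]
eef_rot: [-0.003, 0.999, 0.051, -0.003]
wrist_force: [-0.8, 1.3, 0.0]
opening: 0.596
grasp_force: 0.0
```

Run:
```python
from h import *
o=ctrl.get_obs();print(o["eef_pos"],o["eef_rot"])
p=cams.camera_params("wrist");im=cams.camera("wrist");np.set_printoptions(precision=4,suppress=True)
for X in((.531,-.28,.03),(.56,-.277,.03),(.51,-.2822,.03)):
    u=proj("wrist",np.array(X),p);print(u,im[int(u[1]),max(0,int(u[0])-50):int(u[0])+50:2,1])
```

```text
[ 0.52937067 -0.27737492  0.08175581] [-0.00255257  0.9986951   0.05093737 -0.00263771]
[287.1567 226.6766] [ 95  96  93  92  90  92  96  93  93  91  90  91  93  94  91  61  48  52
  55  57  59  60  61  61  63  63  63  63  62  61  60  60  58  57  53  50
  88 169 175 172 173 173 175 174 174 176 174 174 175 174]
[287.3826 183.4178] [ 96  93 101 137 143 122  83  97 133 136 136 136 135 135 118  54  50  53
  56  58  58  60  61  62  63  63  63  63  62  62  62  74  76  75  89  87
  85 170 213 211 164 147 184 178 132  81 118 223 234 211]
[287.0427 255.5936] [172 176 175 154  95  89  93  99 100  98  99 105 115 135 147  95  61  59
  72  73  90  94 104 110 113 114 121 120 118 116 112 107 103  97  90  81
 116 150 132 107 100  97  98 102 133 171 170 173 170 170]
```

Converted, 0.067 m / 0.8 = 0.0838, 0.001 m / 0.8 = 0.0013.

Call:
jog_arm:
  moves:
    - [[0.0013,0.0031,0.0375,0,0,0,0.6],[0.0013,0.0031,0.0688,0,0,0,0.6],[0.0013,0.0031,0.0838,0,0,0,0.6],[0.0013,0.0031,0.0838,0,0,0,0.6],[0.0013,0.0031,0.0838,0,0,0,0.1],[0.0013,0.0031,0.0838,0,0,0,0.1],[0.0013,0.0031,0.0838,0,0,0,0.1],[0.0013,0.0031,0.0838,0,0,0,0.1],[0.0013,0.0031,0.0838,0,0,0,0.1]]

```text
time_s: 15.78
eef_pos: [0.5331, -0.2805, 0.02]
eef_rot: [-0.002, 0.999, 0.05, 0.0]
wrist_force: [-2.0, 12.9, 13.2]
opening: 0.305
grasp_force: 58.5
```

Gripped at its middle (26 mm). Lift straight up, then carry to above the saddle, squaring the yaw.

Converted, -0.395 m / 0.8 = -0.4938, -0.21 m / 0.8 = -0.2625, 0.05 rad / 3.1416 = 0.0159.

Call:
jog_arm:
  moves:
    - [[0,0,-0.0375,0,0,0,0.1],[0,0,-0.1,0,0,0,0.1],[0,0,-0.175,0,0,0,0.1],[0,0,-0.25,0,0,0,0.1],[0.0138,-0.125,-0.2625,0,0,0.0159,0.1],[0.0538,-0.4938,-0.2625,0,0,0.0318,0.1],[0.0538,-0.4938,-0.2625,0,0,0.0318,0.1],[0.0538,-0.4938,-0.2625,0,0,0.0318,0.1],[0.0538,-0.4938,-0.2625,0,0,0.0318,0.1],[0.0538,-0.4938,-0.2625,0,0,0.0318,0.1]]

```text
time_s: 17.02
eef_pos: [0.5357, 0.0933, 0.2292]
eef_rot: [0.0, 1.0, -0.0, 0.001]
wrist_force: [0.5, 0.7, -1.2]
opening: 0.306
grasp_force: 59.8
```

Call:
jog_arm:
  moves:
    - [[0,0,0,0,0,0,0.1],[0,0,0,0,0,0,0.1]]

```text
time_s: 17.27
eef_pos: [0.5358, 0.0913, 0.2285]
eef_rot: [0.0, 1.0, 0.0, 0.001]
wrist_force: [0.6, -0.4, -0.5]
opening: 0.305
grasp_force: 59.8
```

Run:
```python
from h import *
o=ctrl.get_obs();x=o["eef_pos"];print(x,o["eef_rot"])
p=cams.camera_params("wrist");im=cams.camera("wrist");s=cams.camera("scene");cv2.imwrite("pics/w4.png",im);cv2.imwrite("pics/s6.png",s)
for d in(.03,.06,.075,.085):
    u=proj("wrist",x+[d,0,.01],p);print("w",d,u, im[int(u[1]),int(u[0])-60:int(u[0])+60:4,1] if 0<u[1]<420 else"")
print(proj("scene",x+[.08,0,.01]),proj("scene",x+[-.08,0,.01]))
```

```text
[0.53579548 0.09134791 0.22847583] [2.85696996e-04 9.99999645e-01 4.76870422e-04 6.32627903e-04]
w 0.03 [282.51835694 220.96714133] [189 180 112 111  57  57  54  48  43  47  50  52  53  54  55  54  53  54
  53  51  50  48  43 131 195 194 201 196 201 195]
w 0.06 [282.68135389 153.35849617] [103 102  99  95  95  96  92  40  45  48  50  53  53  54  55  56  54  54
  53  52  50  48  45  53  95 204 203 196 192 188]
w 0.075 [282.77144874 115.93589648] [102 100 102 105 101 104  76  58  71  79  85  91  95 100 112 121 120 114
 104  96  92  87  79  67 105 141 207 194 203 183]
w 0.085 [282.83490832  89.55363864] [177 175 177 164 101 104 103 103 103  99 100 100 160 174 173 177 182 184
 177 183 180 185 180 183 161  93 208 196 182 191]
[324.94577878 206.92423939] [319.74065246 157.55246399]
```

Run:
```python
from h import *
im=cv2.imread("pics/w4.png");print(im[84:120:2,282,1])
p=cams.camera_params("wrist");x=ctrl.get_obs()["eef_pos"]
for d in(.076,.078,.08,.082):print(d,proj("wrist",x+[d,0,.01],p)[1],proj("wrist",x+[d,0,.024],p)[1])
s=cv2.imread("pics/s6.png");print(s[195:225,325,1]);print(s[203:212:2,312:340,1])
for z in(0,.01,.02):print(z,proj("scene",x+[.08,0,z]))
```

```text
[177 177 178 177 178 178 178 177 178 176 126  59 113 122 122 122 122 121]
0.076 113.34017127266465 115.36277898729332
0.078 108.13049534718061 109.55886766259607
0.08 102.87407636342338 103.69669272922575
0.082 97.57063806271195 97.77586581182766
[53 54 52 51 91 93 94 96 62 33 13  4  5  8 10 26 57 69 71 69 68 70 68 69
 68 71 71 68 68 69]
[[175 174 173 173 171 155  71  70  82  84  75  72  59  62  62  66  67  69
   79 136 155  93  99 100 100 101  99  98]
 [167 166 164 164 168 157  92  55  53  50  28  13  12  13  11  18  36  52
   63 130 183 153  95  99 100  99  99  96]
 [168 171 168 170 175 160  93  45  33  10   5   5  12   5   5   1   9  30
   54  77 100 100  94  95 110 105  97 101]
 [171 170 169 171 172 172 148  50  45  17   1   0   4  10   4  13  36  52
   66  78  74  70  68  91 124 110  91  98]
 [163 162 164 169 169 168 167 160 128  74  49  55  54  57  60  65  67  69
   68  69  68  67  67  73  87  93 100 103]]
0 [324.00308705 210.20262738]
0.01 [324.35808963 207.0726499 ]
0.02 [324.71871342 203.88852299]
```

Call:
jog_arm:
  moves:
    - [[-0.0013,-0.0325,0.025,0,0,0,0.1],[-0.0013,-0.0325,0.075,0,0,0,0.1],[-0.0013,-0.0325,0.1063,0,0,0,0.1],[-0.0013,-0.0325,0.1063,0,0,0,0.1],[-0.0013,-0.0325,0.1063,0,0,0,0.1]]

```text
time_s: 18.0
eef_pos: [0.5357, 0.1163, 0.1439]
eef_rot: [0.0, 1.0, -0.001, 0.001]
wrist_force: [0.1, -0.2, 0.1]
opening: 0.306
grasp_force: 59.8
```

Call:
jog_arm:
  moves:
    - [[0,-0.0013,0.0188,0,0,0,0.1],[0,-0.0013,0.035,0,0,0,0.1],[0,-0.0013,0.0425,0,0,0,0.1],[0,-0.0013,0.0425,0,0,0,0.1]]

```text
time_s: 18.5
eef_pos: [0.5341, 0.1182, 0.1099]
eef_rot: [0.0, 1.0, 0.0, -0.001]
wrist_force: [-9.6, -2.4, 15.2]
opening: 0.304
grasp_force: 61.5
```

Converted, -0.062 m / 0.8 = -0.0775, -0.04 m / 0.8 = -0.05.

Call:
jog_arm:
  moves:
    - [[0,0,0,0,0,0,0.6],[0,0,0,0,0,0,0.6],[0,0,-0.05,0,0,0,0.6],[0,0,-0.0775,0,0,0,0.6],[-0.0775,0,-0.0775,0,0,0,0.6],[-0.0775,0,-0.0775,0,0,0,0.6],[-0.0775,0,-0.0775,0,0,0,0.6]]

```text
time_s: 19.38
eef_pos: [0.4731, 0.1184, 0.1709]
eef_rot: [-0.0, 1.0, -0.0, 0.001]
wrist_force: [0.7, -0.1, 0.5]
opening: 0.604
grasp_force: 0.0
```

Run:
```python
from h import *
o=ctrl.get_obs();x=o["eef_pos"];print(x)
p=cams.camera_params("wrist");im=cams.camera("wrist");s=cams.camera("scene");cv2.imwrite("pics/w5.png",im);cv2.imwrite("pics/s7.png",s)
print(im[225:300:2,282,1])
for X in(.45,.4545,.46):print(X,proj("wrist",np.array([X,.1178,.134]),p))
for X in(.48,.54,.6):
    u=proj("wrist",np.array([X,.1178,.12]),p);print(X,u,im[int(u[1]),int(u[0])-50:int(u[0])+50:2,1])
f=lambda i,x,y,w,h,k:cv2.resize(i[y:y+h,x:x+w],None,fx=k,fy=k)
```

```text
[0.47313307 0.11843576 0.17092391]
[ 48  48  49  49  48  49  49  49  49  49  49  49  48  49  48  49  48  48
  49  49  49  95 172 179 184 183 181 179 177 182 179 178 179 175 173 175
 178 180]
0.45 [283.32483755 271.8242416 ]
0.4545 [283.33951652 265.54790357]
0.46 [283.35771945 257.74673086]
0.48 [283.35869696 219.69279337] [ 99 100 100  99  99  98  98 102 102 100 101 102  99 101  93  48  39  42
  44  45  47  47  48  48  49  49  49  49  48  47  47  45  45  42  40  40
 110 181 185 182 181 182 183 183 181 177 174 175 176 177]
0.54 [283.56645808 124.13351041] [103 103 101 103 105 103 101  99 101 102 103  99  77  54  37  38  42  43
  45  45  47  48  48  49  49  60  77  86 103  96  89  86  83  78  75  69
  61 103 158 171 176 180 179 182 182 183 187 188 181 176]
0.6 [283.80736351   9.31309784] [160 159 159 164 164 161 160 162 159 156 127  85  52  48  56  62  67  72
  75  78  81  84  86  92  99 104 101  98  95  91  87  84  81  79  75  71
  65  60 113 158 163 164 162 161 159 159 161 162 163 165]
```

The wrist picture puts the pipe straight on the saddle (columns 261–305), with its tail end at x≈0.4533, so the middle is at 0.533 and the feed is about 0.131. Gripping the tail.

Converted, 0.058 m / 0.8 = 0.0725, -0.005 m / 0.8 = -0.0063.

Call:
jog_arm:
  moves:
    - [[-0.0063,0,0.0375,0,0,0,0.6],[-0.0063,0,0.0725,0,0,0,0.6],[-0.0063,0,0.0725,0,0,0,0.6],[-0.0063,0,0.0725,0,0,0,0.1],[-0.0063,0,0.0725,0,0,0,0.1],[-0.0063,0,0.0725,0,0,0,0.1],[-0.0063,0,0.0725,0,0,0,0.1],[-0.0063,0,0.0725,0,0,0,0.1]]

```text
time_s: 20.48
eef_pos: [0.4689, 0.1182, 0.1136]
eef_rot: [0.0, 1.0, -0.0, 0.002]
wrist_force: [3.3, -2.3, 3.9]
opening: 0.305
grasp_force: 59.2
```

Converted, 0.02 m / 0.8 = 0.025, -0.011 m / 0.8 = -0.0138.

Call:
jog_arm:
  moves:
    - [[0,0,-0.0075,0,0,0,0.1],[0,0,-0.0138,0,0,0,0.1],[0.025,0,-0.0138,0,0,0,0.1],[0.025,0,-0.0138,0,0,0,0.1]]

```text
time_s: 20.98
eef_pos: [0.488, 0.1185, 0.1237]
eef_rot: [-0.0, 1.0, -0.0, -0.0]
wrist_force: [-0.5, -0.5, -0.5]
opening: 0.3
grasp_force: 59.0
```

Run:
```python
from h import *
o=ctrl.get_obs();x=o["eef_pos"];print(x)
p=cams.camera_params("wrist");im=cams.camera("wrist");s=cams.camera("scene");cv2.imwrite("pics/s8.png",s)
for X in(x[0]+.03,x[0]+.1):
    u=proj("wrist",np.array([X,x[1],.131]),p);print(X,u,im[max(0,int(u[1])),int(u[0])-50:int(u[0])+50:2,1])
h=np.array([x[0]-.0145+.16,x[1],.131]);u=proj("scene",h);print(u);print(s[int(u[1])-8:int(u[1])+9,int(round(u[0])),1])
```

```text
[0.48801185 0.11845714 0.12374982]
0.5180118465726159 [282.36986758 218.83310134] [115 108  73  55  55  57  61  63  65  67  53  40  43  45  46  49  49  50
  51  52  53  53  54  54  54  54  53  54  54  53  53  52  52  51  50  49
  47  47  45  42  43  84 103  96  83  75  71  69  76 103]
0.5880118465726158 [282.53567007  48.79699798] [176 174 174 175 172 136 101  95  64  50  59  65  70  73  77  80  82  85
  87  90  92  95  97 103 108 113 116 116 114 112 109 105 101  98  94  92
  90  88  86  82  79  75  69  67 131 180 180 178 177 176]
[333.64156581 243.98362279]
[161 117 115 117 119  92  89  65  59  57  57  55  84 114 118 117 118]
```

Held level; the head (scene row ≈244) is as predicted. Feed in.

Converted, 0.112 m / 0.8 = 0.14, 0.09 m / 0.8 = 0.1125.

Call:
jog_arm:
  moves:
    - [[0.0375,0,0,0,0,0,0.1],[0.075,0,0,0,0,0,0.1],[0.1125,0,0,0,0,0,0.1],[0.14,0,0,0,0,0,0.1],[0.14,0,0,0,0,0,0.1],[0.14,0,0.0063,0,0,0,0.1],[0.14,0,0.0138,0,0,0,0.1],[0.14,0,0.0138,0,0,0,0.1]]

```text
time_s: 22.08
eef_pos: [0.5984, 0.1185, 0.1118]
eef_rot: [-0.0, 1.0, -0.0, -0.001]
wrist_force: [0.4, 0.7, -0.7]
opening: 0.302
grasp_force: 59.1
```

Converted, -0.2 m / 0.8 = -0.25, 0.15 m / 0.8 = 0.1875.

Call:
jog_arm:
  moves:
    - [[0.0013,0,0.0025,0,0,0,0.1],[0.0013,0,0.0025,0,0,0,0.1],[0.0013,0,0.0025,0,0,0,0.65],[0.0013,0,0.0025,0,0,0,0.65],[0.0013,0,-0.0625,0,0,0,0.65],[0.0013,0,-0.125,0,0,0,0.65],[-0.0625,0,-0.15,0,0,0,0.65],[-0.25,0.1875,-0.15,0,0,0,0.65],[-0.25,0.1875,-0.15,0,0,0,0.65],[-0.25,0.1875,-0.15,0,0,0,0.65]]

```text
time_s: 23.32
eef_pos: [0.4158, -0.0151, 0.233]
eef_rot: [0.0, 1.0, 0.0, 0.001]
wrist_force: [0.3, -1.5, 0.4]
opening: 0.648
grasp_force: 0.0
```

Call:
jog_arm:
  moves:
    - [[-0.1,0.1875,0,0,0,0,0.65],[-0.1,0.1875,0,0,0,0,0.65],[-0.1,0.1875,0,0,0,0,0.65],[-0.1,0.1875,0,0,0,0,0.65]]

```text
time_s: 23.82
eef_pos: [0.336, -0.1667, 0.2332]
eef_rot: [0.001, 1.0, -0.003, 0.0]
wrist_force: [-1.0, 0.5, 0.8]
opening: 0.655
grasp_force: 0.0Traceback (most recent call last):
```

Run:
```python
from h import *
s,t=cams.camera("scene"),cams.camera("top")
f=lambda i,x,y,w,h,k:cv2.resize(i[y:y+h,x:x+w],None,fx=k,fy=k,interpolation=cv2.INTER_CUBIC)
a=np.hstack([f(s,300,180,145,150,2.7),f(t,148,110,145,150,2.7)]);b=f(s,85,150,290,70,2.7)[:,:a.shape[1]];cv2.imwrite("pics/c6.png",np.vstack([a,b])[:600])
```

```text
  File "<stdin>", line 4, in <module>
    return _nx.concatenate(arrs, 0, dtype=dtype, casting=casting)
           ~~~~~~~~~~~~~~~^^^^^^^^^^^^^^^^^^^^^^^^^^^^^^^^^^^^^^^
ValueError: all the input array dimensions except for the concatenation axis must match exactly, but along dimension 1, the array at index 0 has size 784 and the array at index 1 has size 783
```

Run:
```python
from h import *
s,t=cams.camera("scene"),cams.camera("top")
f=lambda i,x,y,w,h,k:cv2.resize(i[y:y+h,x:x+w],None,fx=k,fy=k,interpolation=cv2.INTER_CUBIC)
cv2.imwrite("pics/c6.png",np.hstack([f(s,300,180,145,150,2.7),f(t,148,110,145,150,2.7)]))
```

```text
(no output)
```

View pics/c6.png

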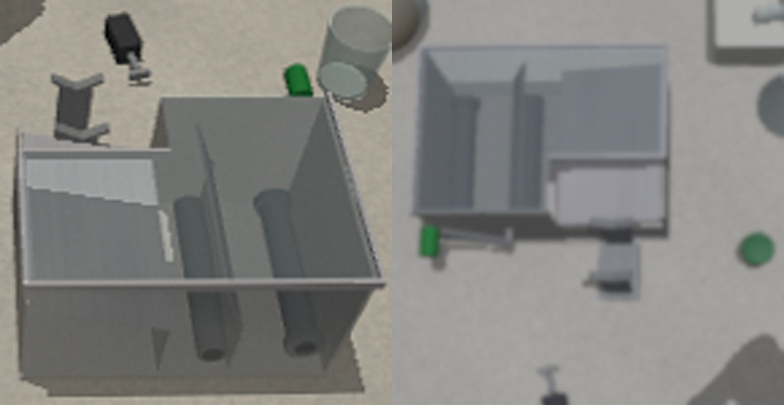

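Both views show the plain pipe on the first bin's floor next to the deck (c6 from (190,205) to (210,352)). The flanged pipe is in the second bin beyond the raised flap ((270,200) to (300,345)). The saddle is empty and the clamp and beaker are where they were. Handing in.

```bash
python3 -c "
from bench import ctrl, cams, hand_in
print(hand_in())"
```

```text
the job is handed in; nothing more can be done
None
```

Both fittings are returned and the job is handed in at about 24 s: the flanged one is in the second bin and the plain one is in the first, both confirmed in the last camera views.

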